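# Re-hang the jar basket on the locking hook

## Robot

A 7-joint arm with a two-finger parallel gripper is mounted at the origin on the work surface. World frame = base frame: x ahead of the robot, y to its left, z up, the work surface at z = 0. Lengths are in mm, angles in rad, forces in N, time in s.
With the tool pointing down it reaches from about 400 to 875 mm from the base axis. Payload 4.4 kg.
Tool frame: the origin (TCP) lies between the finger pads; the fingertips stand 11 mm ahead of it and the grasp point (between the pads) lies 8 mm behind it; y points along the fingers, x is the direction in which the jaws open and shut, and the axes are right-handed (so a half turn about y gives the same grasp; the last joint's range is limited). The gripper opens to 85 mm and grips with 20 to 120 N. Pads are 22 mm wide; open, the fingers measure 114 mm over their backs; the gripper's body (76 mm by 85 mm) begins 54 mm behind the grasp point. The pads swing forward as they close: fully open they stand 13 mm farther back than shut.
Start: joints at [-1.362, 0.628, 0.038, 1.517, -0.027, 0.996, -0.02], TCP at [176.355, 625.633, 216.013] pointing down, gripper open.
Joint ranges: [-3.06, 3.06], [-0.37, 2.12], [-1.25, 1.32], [0.18, 2.47], [-1.1, 4.24], [0.23, 1.98], [-2.94, 2.94]. Speed limits (rad/s): [2.57, 2.57, 3.14, 3.14, 3.14, 3.14, 3.14].

## Interface

Orientations are given as [roll, pitch, yaw] about the fixed x, y, z axes, in that order (R = Rz(yaw) Ry(pitch) Rx(roll)).
In Python, from cell import * gives the robot as it stands.
- The arm moves only by the shell command python3 -m jog 'ROWS'. ROWS is JSON, a list of rows, each an object of numbers: "x", "y", "z": the shift along the tool's x, y, z in mm; "ax", "ay", "az": the turn, a rotation vector about the tool's x, y, z in rad; "grip": the finger opening in mm, from 0 to 85.4. In form: [{"x": .., "y": .., "z": .., "ax": .., "ay": .., "az": .., "grip": ..}, ...]. A call has 1 to 5 rows; each row is the pose to reach, as a shift and turn from the pose commanded when the call began, along the tool's axes at that moment; what a row does not reach only later rows make up. A row lasts 1/10 s, in which the tool goes at most 50 mm and 8.59 degrees, less where a joint would pass 70% of its speed; a pose out of reach is approached as far as the arm can. A call with a gripper value outside its range is refused whole. The fingers move at their own pace and stop on an object; the grip force is fixed at half the most. Time passes only in rows, so rows that repeat a pose let the fingers close. It gives the time, the measured TCP pose, the force and the opening at its end, in the units of the state.
- read_state(): the state, without advancing time (a new reading comes with each control period).
- get_image(name): name is "scene" or "top" or "wrist"; returns a dict with "color" (420x560x3 uint8, red, green, blue), "vfov" (degrees; the focal length in pixels is half the picture's height over the tangent of half this angle, whatever the lens; pixels are square), "cx", "cy" (the principal point, pixels), "camera_from_world" (4x4, takes a point from world to camera coordinates). Camera axes: x right, y down, z forward; pixel columns grow to the right and rows downward; lengths in mm; the calibration is good to about 2 mm. A picture is of the moment at which its call begins. There is no depth.
- finish_job(): hands the job in, once; it reports no verdict.
The state is a dict: "clock": time; "qpos": joint angles; "qd": joint speeds; "tau": joint torques, N m; "eef_pos": TCP position; "tool_rot": TCP orientation; "force": force on the tool from outside, world axes, zero at the start; "torque": the same for the moment, N m; "width": finger opening in mm.
Only numpy, scipy, OpenCV 4.12 (cv2) and the standard library are available. Lean on these libraries where they do the work, as an engineer would, in place of code of your own. Each camera call takes 0.05 s, during which the arm holds its last target.

## Task

Take the hanging jar basket off the open hook by its wooden grip and hang it on the locking hook: press its bar down on the sprung cradle in front of the lips, slide it back under them and let the spring lift it home behind their noses, then let go. Keep the basket level and never set it down; press gently and feel for the cradle, because its height on the post is not known (never over 28 N on a hook), and leave the other things on the bench alone.

Things in the scene. Friction and masses are not known exactly. Their poses are not given: they have to be found in the camera images.
- basket: Grey open basket 90 x 130 x 50 mm (x, y, z) with two jars, 0.25 to 0.5 kg in all. Origin: centre of its underside, z up. Two 10 mm bail legs at y = +-61 mm rise to a round bar along y, 12 mm thick, axis 150 mm above the origin; from its middle a neck (8 x 16 mm) rises to a wooden grip. Starts hanging level on the open hook, axes parallel to that hook's.
- basket_grip (a point): Centre of the basket's upright wooden grip, a flat block 14 mm thick (x), 44 mm wide (y), 40 mm tall; pinch it from above across its thickness. It lies 46 mm above the bar's axis, 196 mm above the basket's underside. Axes as the basket's.
- basket_bar (a point): Middle of the bail's bar axis (bar 12 mm thick, along y). Axes as the basket's.
- open_hook: Steel stand with a plain open hook, where the basket starts. Origin on the bench below the trough; x points back to the upright (16 mm thick, 85 mm behind, 214 mm tall). Trough 24 mm wide (y), floor 194 mm above the bench; its front tip (x = -18 to -13 mm) and back wall stand 14 mm above the floor: lift the bar over 14 mm, then move it to -x.
- open_hook_seat (a point): Middle of the bar's axis when it hangs in the open hook, 200 mm above the bench. Axes as open_hook.
- lock_hook: Steel stand with the locking hook. Origin on the bench below the seat; x points back to the upright (16 mm thick, 85 mm behind, 214 mm tall); opens to -x. Its aluminium head sits at an UNMEASURED height: the free cradle's top is 194 mm +-13 mm above the bench. All of it shifts together and does not slip. A spring tray, x -30 to +14, y +-20, 38 mm below the cradle's top, goes inside the bail.
- lock_hook_seat (a point): Home place of the bar's axis: right in x and y (2 mm of play in x); its height is nominal, 197 mm, true to +-13 mm. Axes as lock_hook. In mm from here: two lips overhang the cradle at y +-18 to +-34, x -12 to +14, underside 9 and top 14 above the free cradle; their down-turned noses, x -12 to -8, underside only 5 above the free cradle. Back wall at x = +8.
- lock_hook_entry (a point): Where the bar's axis comes down on the cradle, in front of the noses: 26 mm to -x of the seat; its height, 200 mm, again nominal, true to +-13 mm. From here press the bar down (the cradle must go down more than 7 mm for the bar to pass under the noses), slide to +x to the seat, then let it rise behind the noses against the lips.
- cradle (a joint): How far the sprung cradle (flat steel plate, x -44 to +8 mm from the seat, y +-32 mm) is pressed down, m: 0 free, stop at 0.013. Spring 5 N at 0 plus 1 N per mm (12 N at the 7 mm needed, 18 N at the stop). With the bar home under the lips it reads about 0.003.
- jar: Bystander: closed glass jar, 52 mm across, 85 tall (mm), loose on the bench; leave alone. Origin: centre of its underside.
- tape: Bystander: cardboard ring (empty tape core), 90 across, 24 tall (mm), loose on the bench; leave alone. Origin: centre of its underside.
- wrench: Bystander: steel wrench lying flat, leave alone.
- screwdriver: Bystander: screwdriver lying flat, leave alone.
- spray: Bystander: grey can with black cap, 54 across, 170 tall (mm), loose on the bench; leave alone. Origin: centre of its underside.
- pot: Bystander: terracotta pot, 90 across, 80 tall (mm), loose on the bench; leave alone. Origin: centre of its underside.
- carton: Bystander: small cardboard carton 70 x 110 x 50 (mm), loose on the bench; leave alone. Origin: centre of its underside.
Not all that is in view belongs to the job. What is shaped like the lock_hook but orange is not meant.

How it is judged:
By the outcome, as a careful person would: the job done as asked, in the order asked, and still so for the second after the job is handed in, with the robot touching nothing.
It also fails if it takes over 53 s, if anything falls off the work surface, if the arm or the gripper's body presses on something with over 40 N, if the wrist force passes 120 N, or if a joint passes its speed limit or range.

## Working session

There is one attempt and no reset: what is moved stays moved. The work goes in short steps, Python scripts to look and compute and a shell command to move; the robot and the scene stay as the last step left them, time stands still between calls to the robot, and variables do not carry over. Pictures are saved under pics/ and viewed, and the job is handed in when it is done.

```bash
mkdir -p pics; ls
python3 - <<'E'
from cell import *
import cv2
s=read_state(); print({k:(s[k]) for k in ("clock","eef_pos","tool_rot","force","width")})
for n in ("scene","top","wrist"):
    i=get_image(n); cv2.imwrite(f"pics/{n}0.png",i["color"][:,:,::-1]); print(n,i["vfov"],i["cx"],i["cy"],i["camera_from_world"])
E
```

```text
pics
{'clock': 0.0, 'eef_pos': array([176.16455346, 625.00485043, 215.11348786]), 'tool_rot': array([-1.57079582,  0.00185843,  1.29596374]), 'force': array([-0.04571708, -0.23408162, -0.46435782]), 'width': 85.55990085454165}
scene 55.1116813808211 286.57181709683937 206.35464835247686 [[-1.62357474e-01  9.86485462e-01 -2.20563619e-02  1.09267119e+02]
 [ 5.29487769e-01  6.82383397e-02 -8.45568585e-01 -1.05803578e+02]
 [-8.32636027e-01 -1.48962954e-01 -5.33410991e-01  1.61072172e+03]
 [ 0.00000000e+00  0.00000000e+00  0.00000000e+00  1.00000000e+00]]
top 51.94223242283728 277.4958197214205 214.5067618178297 [[ 1.97743309e-02 -9.99775187e-01  7.65187416e-03 -1.38085074e+01]
 [-9.94009538e-01 -2.04819605e-02 -1.07357014e-01  5.08274649e+02]
 [ 1.07489604e-01 -5.48312276e-03 -9.94191088e-01  1.32585891e+03]
 [ 0.00000000e+00  0.00000000e+00  0.00000000e+00  1.00000000e+00]]
wrist 68.2216381844132 276.47178053673287 205.89888779107466 [[ 2.71264684e-01  9.62503263e-01 -1.71444777e-03 -6.49423941e+02]
 [ 9.21797941e-01 -2.59279238e-01  2.88206232e-01 -3.60812882e+01]
 [ 2.76954919e-01 -7.97605470e-02 -9.57566827e-01  3.78194702e+02]
 [ 0.00000000e+00  0.00000000e+00  0.00000000e+00  1.00000000e+00]]
```

View pics/scene0.png

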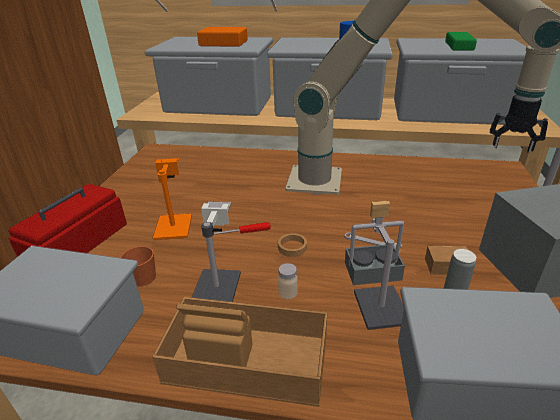

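View pics/top0.png

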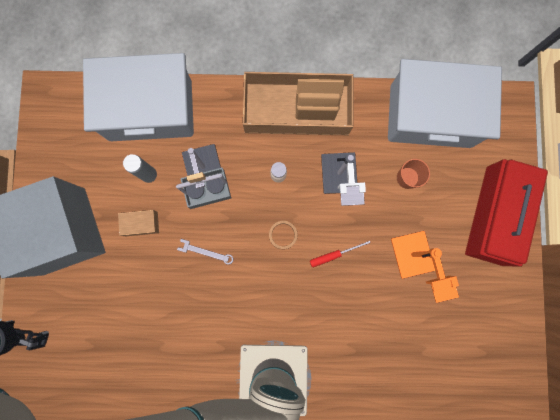

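View pics/wrist0.png

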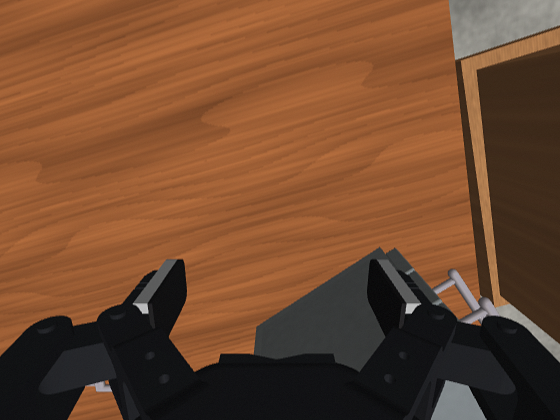

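Run:
```python
import cv2
a=cv2.imread("pics/top0.png");b=cv2.imread("pics/scene0.png")
f=lambda im,x,y,w,h,k:cv2.resize(im[y:y+h,x:x+w],None,fx=k,fy=k,interpolation=cv2.INTER_CUBIC)
cv2.imwrite("pics/t_bask.png",f(a,160,135,90,80,7))
cv2.imwrite("pics/t_lock.png",f(a,305,140,80,75,8))
cv2.imwrite("pics/s_bask.png",f(b,330,190,90,140,4))
cv2.imwrite("pics/s_lock.png",f(b,180,190,100,120,5))
```

```text
(no output)
```

View pics/t_bask.png

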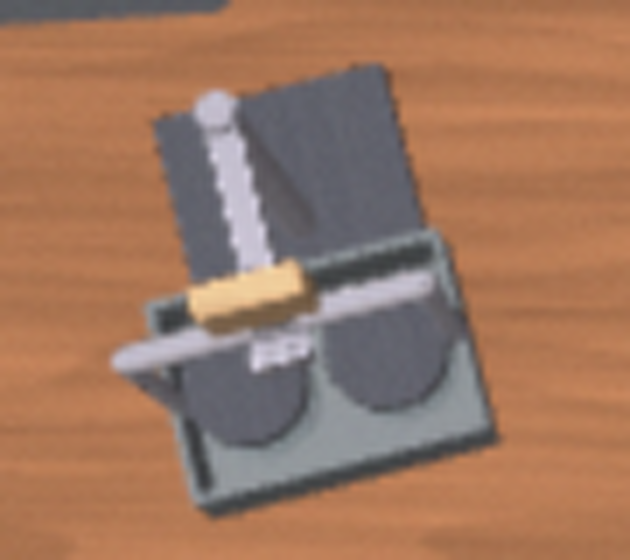

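View pics/t_lock.png

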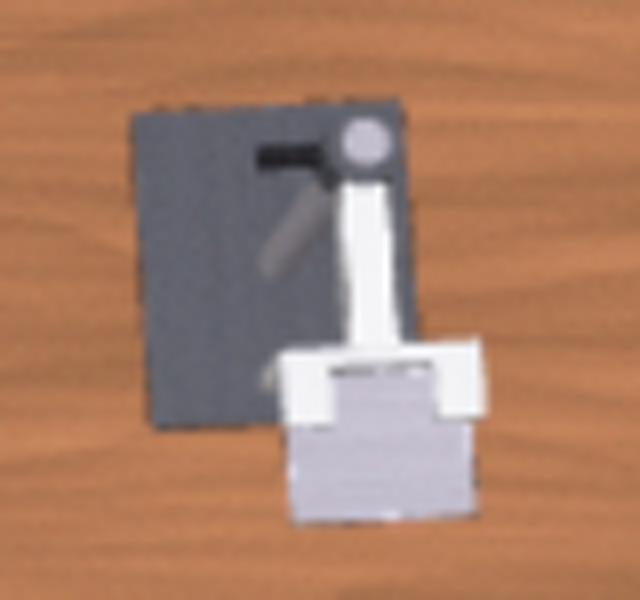

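View pics/s_bask.png

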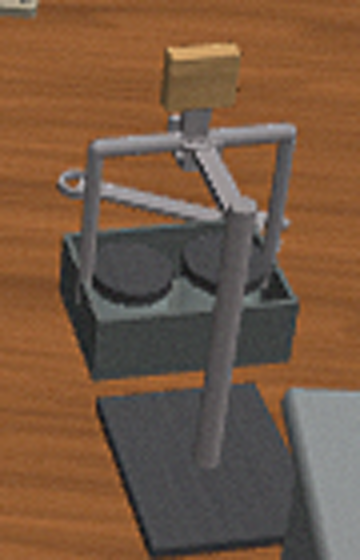

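View pics/s_lock.png

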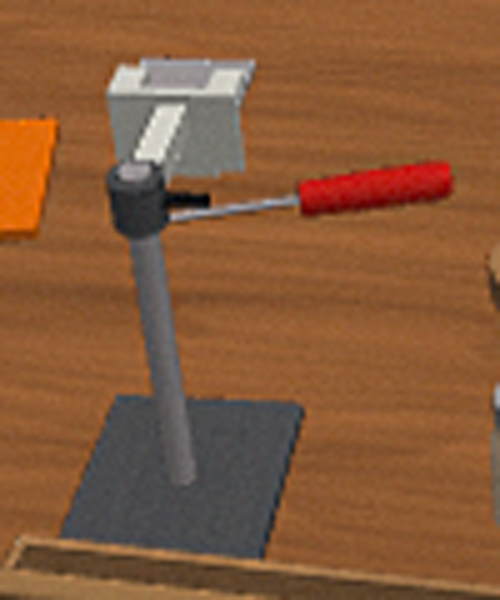

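```bash
cat > h.py <<'E'
import numpy as np
from cell import *
def cam(i):
    f=210/np.tan(np.radians(i["vfov"])/2); return f,i["cx"],i["cy"],np.array(i["camera_from_world"])
def ray(c,u,v):
    f,cx,cy,T=c; R=T[:3,:3]; o=-R.T@T[:3,3]; d=R.T@np.array([(u-cx)/f,(v-cy)/f,1]); return o,d/np.linalg.norm(d)
def atz(c,u,v,z):
    o,d=ray(c,u,v); return o+d*(z-o[2])/d[2]
def proj(c,p):
    f,cx,cy,T=c; q=T[:3,:3]@np.array(p)+T[:3,3]; return np.array([cx+f*q[0]/q[2],cy+f*q[1]/q[2]])
def tri(obs):
    A=np.zeros((3,3));b=np.zeros(3)
    for c,u,v in obs:
        o,d=ray(c,u,v);M=np.eye(3)-np.outer(d,d);A+=M;b+=M@o
    p=np.linalg.solve(A,b); return p,[proj(c,p)-[u,v] for c,u,v in obs]
E
python3 - <<'E'
from h import *
np.set_printoptions(precision=1,suppress=True)
t=cam(get_image("top"));s=cam(get_image("scene"))
T=lambda x,y,z,ox,oy,k:atz(t,ox+x/k-.5,oy+y/k-.5,z)
L=lambda x,y,z:T(x,y,z,305,140,8)
print("lock post",L(365,142,214))
for z in(195,208,221): print(z,"lips FL",L(282,423,z),"FR",L(485,416,z),"BR",L(480,342,z),"BL",L(278,350,z))
print("cradle front", L(292,522,194),L(474,515,194))
B=lambda x,y,z:T(x,y,z,160,135,7)
print("open post",B(216,108,214)," bar ends",B(122,360,200),B(428,284,200),"grip top corners",B(190,295,266),B(300,264,266),B(315,290,266),B(206,318,266))
print("hook tip",B(282,363,208))
# triangulate: lock post top, bar ends
S=lambda x,y,ox,oy,k:(s,ox+x/k-.5,oy+y/k-.5)
U=lambda x,y,ox,oy,k:(t,ox+x/k-.5,oy+y/k-.5)
print(tri([U(365,142,305,140,8),S(137,170,180,190,5)]))
print("lip BR(robot right)=scene",tri([U(480,342,305,140,8),S(112,95,180,190,5)]))
print("lip BL",tri([U(278,350,305,140,8),S(236,95,180,190,5)]))
print("grip",tri([U(248,280,160,135,7),S(203,50,330,190,4)]))
print("bar ends",tri([U(122,360,160,135,7),S(291,130,330,190,4)]),tri([U(428,284,160,135,7),S(96,146,330,190,4)]))
E
```

```text
lock post [ 650.5 -198.8  214. ]
195 lips FL [ 555.4 -173.6  195. ] FR [ 559.4 -243.9  195. ] BR [ 585.3 -242.2  195. ] BL [ 581.  -172.1  195. ]
208 lips FL [ 553.3 -171.6  208. ] FR [ 557.2 -241.2  208. ] BR [ 582.9 -239.5  208. ] BL [ 578.6 -170.2  208. ]
221 lips FL [ 551.2 -169.7  221. ] FR [ 555.  -238.4  221. ] BR [ 580.4 -236.8  221. ] BL [ 576.2 -168.2  221. ]
cradle front [ 521.1 -177.3  194. ] [ 524.9 -240.2  194. ]
open post [661.5 240.1 214. ]  bar ends [563.2 275.6 200. ] [596.  156.5 200. ] grip top corners [576.9 236.2 266. ] [589.5 195.8 266. ] [579.8 189.8 266. ] [568.3 229.9 266. ]
hook tip [561.9 211.3 208. ]
(array([ 649.7, -197.5,  216.3]), [array([-0.4,  0.1]), array([-0.4, -0. ])])
lip BR(robot right)=scene (array([ 581.2, -236.2,  213.5]), [array([-0.8,  0.2]), array([-0.9, -0.1])])
lip BL (array([ 577. , -168.4,  216.1]), [array([-0.2,  0. ]), array([-0.2, -0. ])])
grip (array([582.4, 214.8, 269. ]), [array([-0.2, -0. ]), array([-0.2,  0. ])])
bar ends (array([562.5, 275.2, 203.6]), [array([-0.2, -0. ]), array([-0.2,  0. ])]) (array([595.3, 156.8, 203.5]), [array([-0.3,  0. ]), array([-0.3,  0. ])])
```

```bash
cat >> h.py <<'E'
from scipy.spatial.transform import Rotation as Ro
np.set_printoptions(precision=2,suppress=True)
def go(p,yaw_deg,s=None):
    s=s or read_state(); R=Ro.from_euler('xyz',s["tool_rot"]); 
    Rt=Ro.from_euler('xyz',[-np.pi/2,0,np.radians(yaw_deg)])
    print("at",s["clock"],s["eef_pos"],np.degrees(s["tool_rot"]),"F",s["force"],"w",s["width"])
    print("shift",R.inv().apply(np.array(p)-s["eef_pos"]),"turn",(R.inv()*Rt).as_rotvec())
E
python3 -c "
from h import *
go([579,215,335],15.4)"
python3 -m jog '[{"y":-50},{"y":-100},{"y":-120,"z":-30},{"y":-120,"z":-75,"x":-20,"ay":0.12},{"y":-120,"z":-120,"x":-42,"ay":0.26}]'
```

```text
at 0.25 [176.3  625.32 215.55] [-90.     0.05  74.26] F [ 0.38 -0.02  0.79] w 85.4668584564858
shift [-285.77 -119.16 -498.93] turn [ 0.    1.03 -0.  ]$[0]: bad value
```

```bash
python3 -m jog '[{"x":0,"y":-50,"z":0,"ax":0,"ay":0,"az":0,"grip":85},{"x":0,"y":-100,"z":0,"ax":0,"ay":0,"az":0,"grip":85},{"x":0,"y":-120,"z":-30,"ax":0,"ay":0,"az":0,"grip":85},{"x":-20,"y":-120,"z":-75,"ax":0,"ay":0.12,"az":0,"grip":85},{"x":-42,"y":-120,"z":-120,"ax":0,"ay":0.26,"az":0,"grip":85}]'
python3 -c "
from h import *
go([579,215,335],15.4)"
```

```text
clock: 0.75
eef_pos: [281.2, 552.7, 336.7]
tool_rot: [-1.57, -0.002, 1.033]
force: [0.2, 0.2, -0.6]
width: 85.1
at 0.75 [281.2  552.65 336.73] [-89.98  -0.12  59.18] F [ 0.25  0.2  -0.55] w 85.05455032618856
shift [-137.4     1.28 -428.74] turn [-0.    0.76  0.  ]
```

```bash
python3 -m jog '[{"x":-70,"y":0,"z":-214,"ax":0,"ay":0.7,"az":0,"grip":60},{"x":-70,"y":0,"z":-214,"ax":0,"ay":0.7,"az":0,"grip":60},{"x":-70,"y":0,"z":-214,"ax":0,"ay":0.7,"az":0,"grip":60},{"x":-70,"y":0,"z":-214,"ax":0,"ay":0.7,"az":0,"grip":60},{"x":-70,"y":0,"z":-214,"ax":0,"ay":0.7,"az":0,"grip":60}]'
python3 -c "
from h import *
go([579,215,335],15.4)"
```

```text
clock: 1.25
eef_pos: [432.3, 378.4, 336.5]
tool_rot: [-1.573, -0.001, 0.324]
force: [-0.3, 0.0, 0.2]
width: 60.0
at 1.25 [432.34 378.39 336.46] [-90.14  -0.08  18.59] F [-0.29  0.03  0.24] w 59.98174160184687
shift [  86.93    2.08 -201.61] turn [0.   0.06 0.  ]
```

```bash
python3 -m jog '[{"x":87,"y":2,"z":-201,"ax":0,"ay":0.056,"az":0,"grip":60},{"x":87,"y":2,"z":-201,"ax":0,"ay":0.056,"az":0,"grip":60},{"x":87,"y":2,"z":-201,"ax":0,"ay":0.056,"az":0,"grip":60},{"x":87,"y":2,"z":-201,"ax":0,"ay":0.056,"az":0,"grip":60},{"x":87,"y":2,"z":-201,"ax":0,"ay":0.056,"az":0,"grip":60}]'
python3 - <<'E'
from h import *
import cv2
go([579,215,335],15.4)
i=get_image("wrist"); cv2.imwrite("pics/w1.png",i["color"][:,:,::-1]); c=cam(i)
print(-c[3][:3,:3].T@c[3][:3,3]); print(c[3]); print("grip top px", proj(c,[579,215,266]),"lock lips",proj(c,[566,-205,211]))
E
```

```text
clock: 1.75
eef_pos: [580.5, 215.9, 334.0]
tool_rot: [-1.575, -0.001, 0.273]
force: [0.5, 0.1, 0.2]
width: 60.0
at 1.75 [580.49 215.92 333.99] [-90.23  -0.05  15.62] F [0.48 0.15 0.15] w 60.01401386374638
shift [-1.68 -1.01 -0.49] turn [0. 0. 0.]
[559.4  287.76 489.97]
[[   0.96    0.27    0.   -616.91]
 [   0.26   -0.92    0.29  -21.74]
 [   0.08   -0.28   -0.96  504.72]
 [   0.      0.      0.      1.  ]]
grip top px [275.12 214.7 ] lock lips [179.63 491.92]
```

View pics/w1.png

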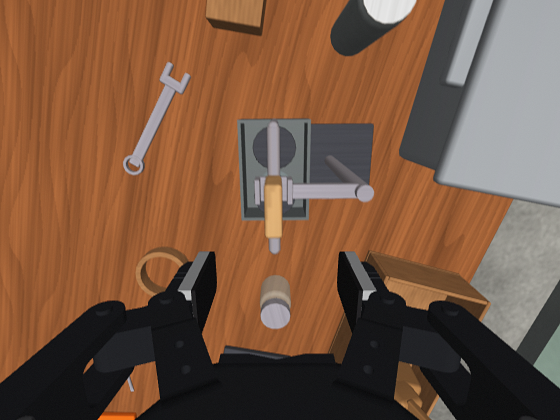

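Run:
```python
from h import *
import cv2
i=get_image("wrist");c=cam(i)
im=i["color"][100:270,200:400,::-1]; cv2.imwrite("pics/w1z.png",cv2.resize(im,None,fx=4,fy=3.5,interpolation=cv2.INTER_CUBIC)[:600])
print(atz(c,273,123,203),atz(c,275,252,203),atz(c,365,193,214))
```

```text
[560.66 276.   203.  ] [596.02 154.65 203.  ] [658.56 239.03 214.  ]
```

View pics/w1z.png

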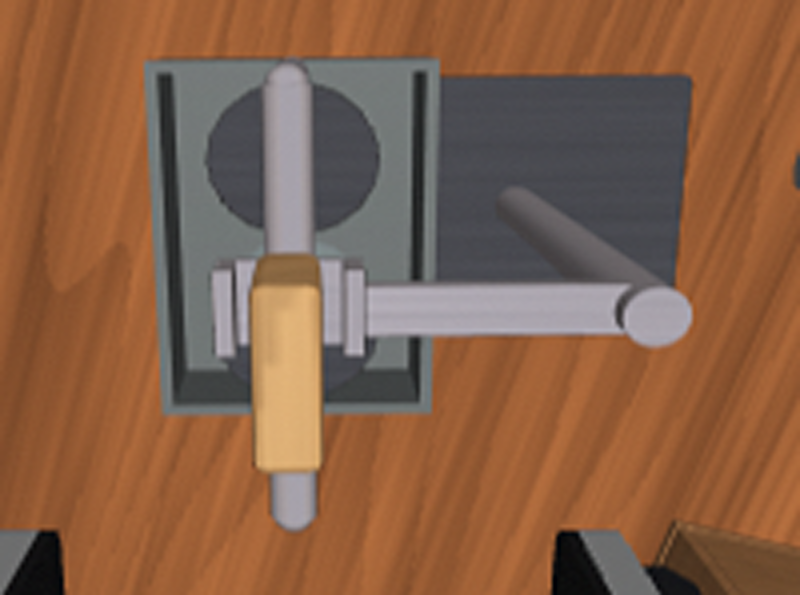

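Run:
```python
from h import *
c=cam(get_image("wrist"))
for u,v in((252,285),(320,283),(255,470),(322,470),(287,377)): print(atz(c,200+u/4-.4,100+v/3.5-.4,266))
s=read_state();go([578.5,215,300],15.8)
go([578.5,215,238],15.8)
```

```text
[562.02 239.59 266.  ]
[573.96 243.38 266.  ]
[573.34 199.32 266.  ]
[585.85 202.82 266.  ]
[573.59 221.79 266.  ]
at 1.9 [577.88 220.69 333.66] [-90.02   0.03  15.85] F [-0.29 -0.26  0.61] w 59.852499936390906
shift [-0.94 33.66 -5.63] turn [ 0.  0. -0.]
at 1.9 [577.88 220.69 333.66] [-90.02   0.03  15.85] F [-0.29 -0.26  0.61] w 59.852499936390906
shift [-0.9  95.66 -5.61] turn [ 0.  0. -0.]
```

Run:
```python
from h import *
import cv2
s=read_state();print(s["clock"],s["eef_pos"])
i=get_image("wrist");c=cam(i);print(-c[3][:3,:3].T@c[3][:3,3])
s=read_state();print(s["clock"],s["eef_pos"],s["qd"])
im=i["color"][100:270,200:400,::-1]; cv2.imwrite("pics/w2z.png",cv2.resize(im,None,fx=4,fy=3.5,interpolation=cv2.INTER_CUBIC)[:600])
np.save("c2.npy",np.array([*c[:3],*c[3].ravel()]))
```

```text
1.9 [577.88 220.69 333.66]
[556.88 291.92 489.89]
1.95 [576.88 222.63 333.66] [-0.03 -0.01 -0.02  0.01 -0.01 -0.   -0.  ]
```

View pics/w2z.png

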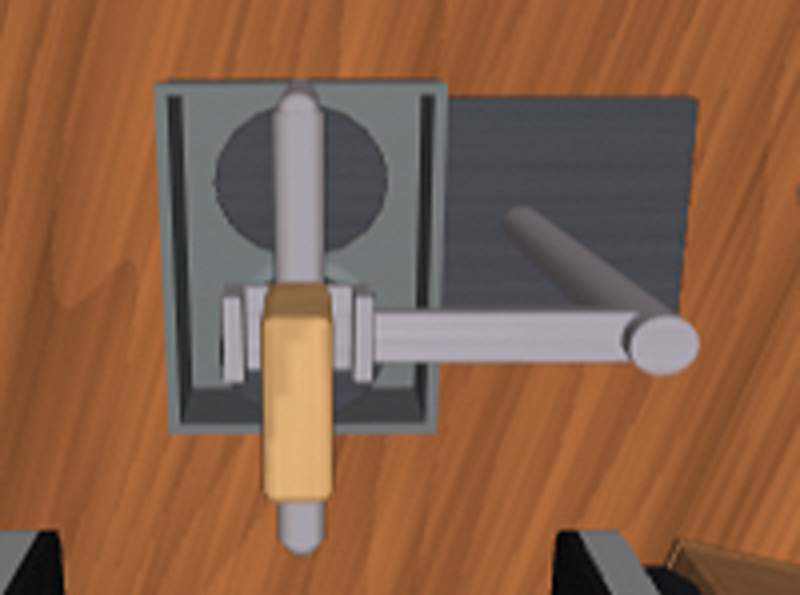

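Run:
```python
from h import *
a=np.load("c2.npy");c=(*a[:3],a[3:].reshape(4,4))
q=lambda u,v,z:atz(c,200+u/4-.4,100+v/3.5-.4,z)
for u,v in((264,318),(329,318),(264,498),(331,498),(297,408)): print(q(u,v,266))
print("bar",q(299,88,200),q(301,552,200),(q(299,88,200)+q(301,552,200))/2,"post",q(663,345,214))
go([578.5,214.5,300],16)
```

```text
[564.22 236.39 266.  ]
[575.83 239.69 266.  ]
[575.11 196.49 266.  ]
[587.7  200.07 266.  ]
[575.57 218.66 266.  ]
bar [557.88 281.22 200.  ] [594.15 154.41 200.  ] [576.02 217.81 200.  ] post [656.36 241.56 214.  ]
at 1.95 [576.88 222.63 333.66] [-89.95   0.05  16.02] F [-0.13 -0.37 -0.13] w 59.83301255190059
shift [-0.66 33.65 -8.29] turn [-0.  0. -0.]
```

```bash
python3 -m jog '[{"x":-1,"y":20,"z":-5,"ax":0,"ay":0,"az":0,"grip":60},{"x":-1,"y":30,"z":-5,"ax":0,"ay":0,"az":0,"grip":60},{"x":-1,"y":30,"z":-5,"ax":0,"ay":0,"az":0,"grip":60},{"x":-1,"y":30,"z":-5,"ax":0,"ay":0,"az":0,"grip":60}]'
python3 - <<'E'
from h import *
import cv2
go([577,216.8,238],15.8)
i=get_image("wrist");c=cam(i)
im=i["color"][130:280,200:400,::-1]; cv2.imwrite("pics/w3z.png",cv2.resize(im,None,fx=4,fy=4,interpolation=cv2.INTER_CUBIC)[:600])
np.save("c2.npy",np.array([*c[:3],*c[3].ravel()]))
go([577,216.8,238],15.8)
E
```

```text
clock: 2.35
eef_pos: [577.2, 218.5, 304.2]
tool_rot: [-1.57, 0.0, 0.282]
force: [0.6, -0.6, -0.9]
width: 59.8
at 2.35 [577.18 218.55 304.19] [-89.97   0.01  16.14] F [ 0.62 -0.63 -0.89] w 59.7861684414808
shift [-0.65 66.19 -1.66] turn [-0.    0.01 -0.  ]
at 2.4 [577.61 218.3  304.61] [-89.97  -0.05  16.12] F [0.99 0.5  0.31] w 60.25226133604038
shift [-1.06 66.61 -1.31] turn [-0.    0.01  0.  ]
```

View pics/w3z.png

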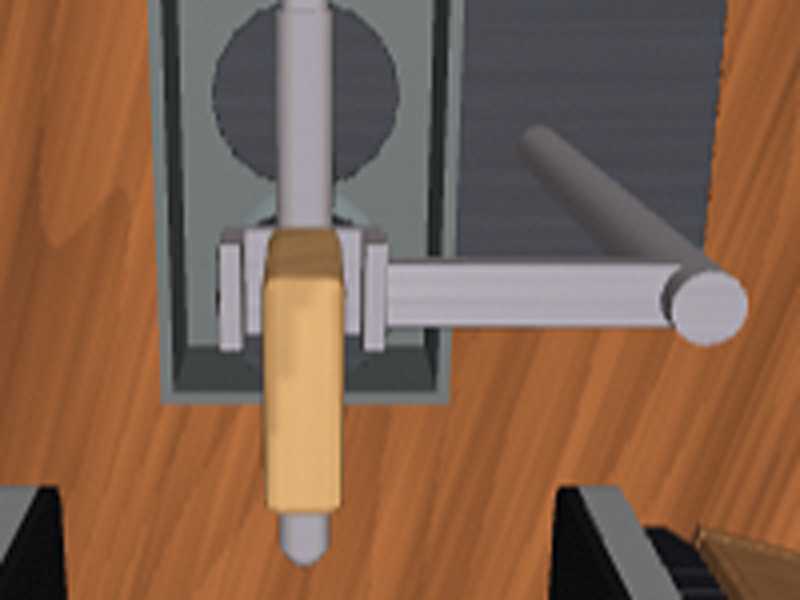

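Run:
```python
from h import *
a=np.load("c2.npy");c=(*a[:3],a[3:].reshape(4,4))
q=lambda u,v,z:atz(c,200+u/4-.4,130+v/4-.4,z)
for u,v in((266,278),(340,278),(266,512),(342,512),(304,395)): print(q(u,v,266))
print("post",q(707,306,214))
```

```text
[564.32 236.05 266.  ]
[575.88 239.4  266.  ]
[575.57 195.76 266.  ]
[588.15 199.4  266.  ]
[575.89 218.25 266.  ]
post [656.14 241.39 214.  ]
```

```bash
python3 -m jog '[{"x":-0.6,"y":30,"z":-1,"ax":0,"ay":-0.003,"az":0,"grip":60},{"x":-0.6,"y":55,"z":-1,"ax":0,"ay":-0.003,"az":0,"grip":60},{"x":-0.6,"y":65,"z":-1,"ax":0,"ay":-0.003,"az":0,"grip":60},{"x":-0.6,"y":66,"z":-1,"ax":0,"ay":-0.003,"az":0,"grip":50},{"x":-0.6,"y":66,"z":-1,"ax":0,"ay":-0.003,"az":0,"grip":40}]'
python3 - <<'E'
from h import *
import cv2
go([577,216.8,238],15.8)
i=get_image("wrist");c=cam(i)
cv2.imwrite("pics/w4.png",i["color"][:,:,::-1])
i=get_image("scene");cv2.imwrite("pics/s4.png",cv2.resize(i["color"][150:330,300:480,::-1],None,fx=3.3,fy=3.3))
go([577,216.8,238],15.8)
E
```

```text
clock: 2.9
eef_pos: [578.1, 216.4, 239.0]
tool_rot: [-1.571, -0.002, 0.283]
force: [0.8, 1.2, 0.3]
width: 40.3
at 2.9 [578.1  216.43 239.04] [-89.99  -0.1   16.22] F [0.83 1.24 0.26] w 40.27694031561847
shift [-0.96  1.04  0.66] turn [-0.    0.01  0.  ]
at 3.0 [578.34 216.43 239.47] [-89.99  -0.15  16.22] F [ 0.69 -0.03  0.43] w 39.68930379502941
shift [-1.19  1.47  0.73] turn [-0.    0.01  0.  ]
```

View pics/w4.png

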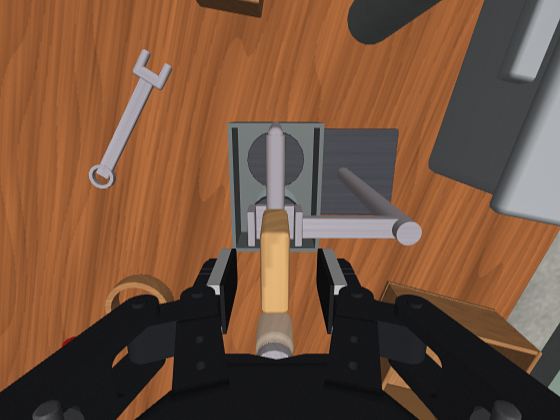

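View pics/s4.png

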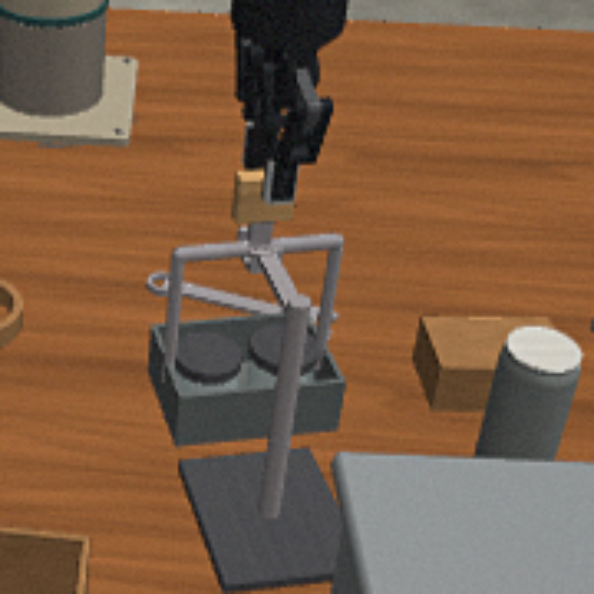

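Run:
```python
from h import *
import cv2
i=get_image("scene");c=cam(i)
f=lambda p:(proj(c,p)-[300,150])*3.3
s=read_state();R=Ro.from_euler('xyz',s["tool_rot"]).as_matrix();p=s["eef_pos"]
for x in(-20,20):
  for z in(-11,0,11): print(x,z,f(p+R@[x,11,z]))
print("tcp",f(p), "grip c",f([578,216.4,246]))
i=i["color"][190:260,360:400,::-1];cv2.imwrite("pics/s5.png",cv2.resize(i,None,fx=8,fy=8,interpolation=cv2.INTER_CUBIC))
```

```text
-20 -11 [237.72 202.63]
-20 0 [252.06 201.4 ]
-20 11 [266.37 200.17]
20 -11 [254.28 232.37]
20 0 [269.11 231.07]
20 11 [283.9  229.76]
tcp [261.93 203.39] grip c [262.92 195.59]
```

View pics/s5.png

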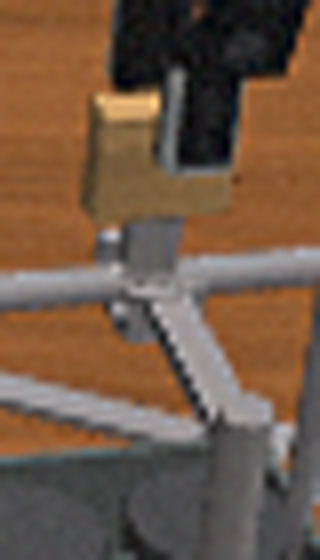

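Run:
```python
from h import *
import cv2
i=get_image("wrist");c=cam(i)
s=read_state();R=Ro.from_euler('xyz',s["tool_rot"]).as_matrix();p=s["eef_pos"]
for y in (3,-3,-13,-20):
  print(y,[proj(c,p+R@[20,y,z]).round(1) for z in (11,-11)])
cv2.imwrite("pics/w5.png",cv2.resize(i["color"][200:350,180:380,::-1],None,fx=4,fy=4,interpolation=cv2.INTER_CUBIC))
```

```text
3 [array([313.8, 232.5]), array([312.4, 268.4])]
-3 [array([315.1, 236.6]), array([313.7, 273.6])]
-13 [array([317.5, 244.3]), array([315.9, 283.1])]
-20 [array([319.3, 250.2]), array([317.6, 290.5])]
```

View pics/w5.png

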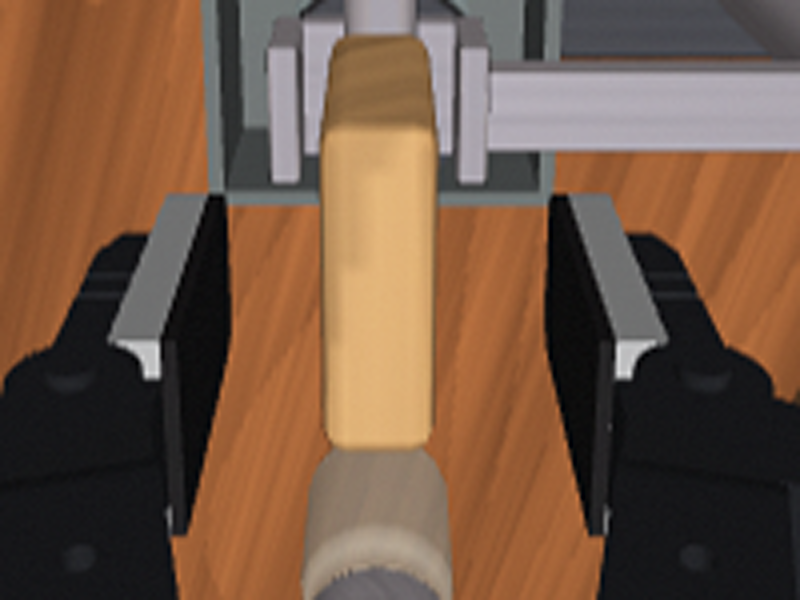

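```bash
python3 -m jog '[{"x":-0.5,"y":0,"z":0,"ax":0,"ay":0,"az":0,"grip":25},{"x":-0.5,"y":0,"z":0,"ax":0,"ay":0,"az":0,"grip":16},{"x":-0.5,"y":0,"z":0,"ax":0,"ay":0,"az":0,"grip":5},{"x":-0.5,"y":0,"z":0,"ax":0,"ay":0,"az":0,"grip":5},{"x":-0.5,"y":0,"z":0,"ax":0,"ay":0,"az":0,"grip":5}]'
python3 - <<'E'
from h import *
import cv2
go([577,216.8,238],15.8)
i=get_image("scene");cv2.imwrite("pics/s6.png",cv2.resize(i["color"][180:280,340:420,::-1],None,fx=6,fy=6,interpolation=cv2.INTER_CUBIC))
E
```

```text
clock: 3.6
eef_pos: [577.1, 216.1, 238.5]
tool_rot: [-1.571, -0.001, 0.283]
force: [-1.0, 0.3, 4.2]
width: 12.4
at 3.6 [577.08 216.08 238.53] [-89.99  -0.04  16.22] F [-0.97  0.26  4.22] w 12.403637990581567
shift [0.12 0.53 0.71] turn [-0.    0.01  0.  ]
```

View pics/s6.png

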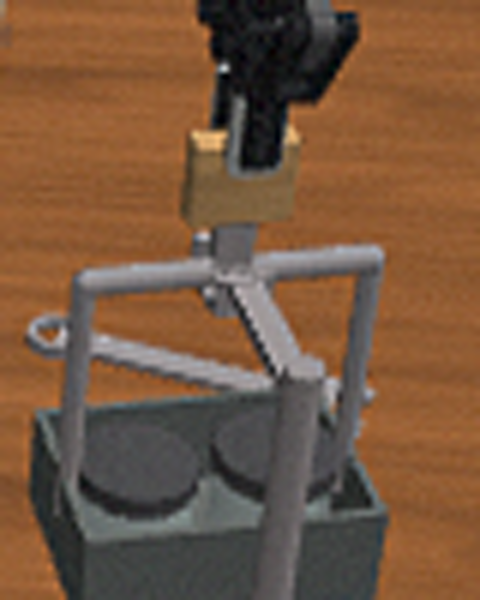

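Run:
```python
from h import *
import cv2
i=get_image("wrist");c=cam(i)
s=read_state();R=Ro.from_euler('xyz',s["tool_rot"]).as_matrix();p=s["eef_pos"];print(p,s["force"],s["width"])
for y in (11,3,-3,-13,-20):
  print(y,[proj(c,p+R@[7,y,z]).round(1) for z in (11,-11)])
cv2.imwrite("pics/w6.png",cv2.resize(i["color"][200:350,180:380,::-1],None,fx=4,fy=4,interpolation=cv2.INTER_CUBIC))
i=get_image("scene");cv2.imwrite("pics/s7.png",cv2.resize(i["color"][190:230,360:400,::-1],None,fx=14,fy=14,interpolation=cv2.INTER_CUBIC))
```

```text
[577.11 215.99 238.51] [-1.13  0.08  5.58] 12.287907463436696
11 [array([289.9, 227.5]), array([289.5, 262.1])]
3 [array([290.5, 232.6]), array([290. , 268.6])]
-3 [array([291. , 236.8]), array([290.5, 273.8])]
-13 [array([291.9, 244.5]), array([291.3, 283.3])]
-20 [array([292.6, 250.4]), array([292. , 290.7])]
```

View pics/w6.png

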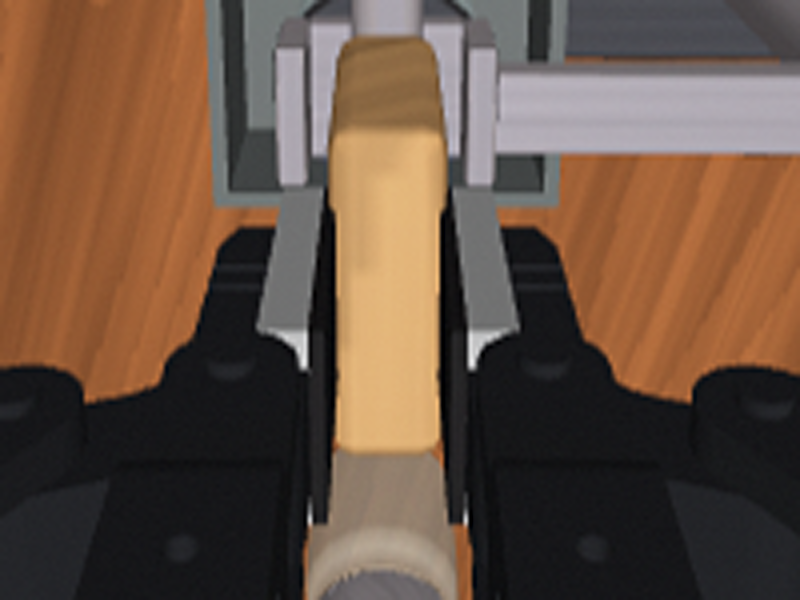

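View pics/s7.png

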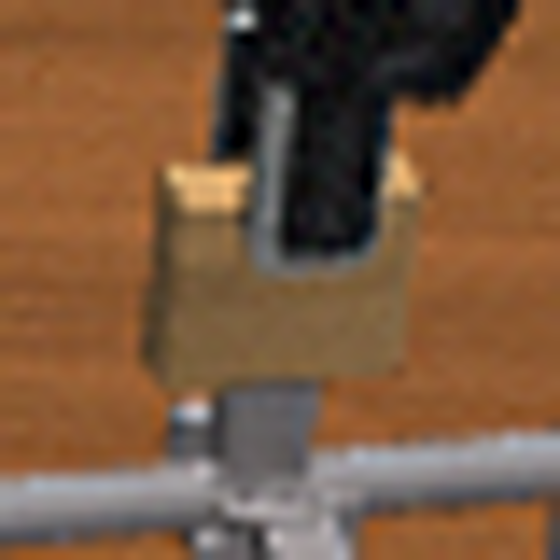

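```bash
python3 -m jog '[{"x":0.3,"y":0,"z":0,"ax":0,"ay":0,"az":0,"grip":24},{"x":0.3,"y":0,"z":-1.5,"ax":0,"ay":0,"az":0,"grip":30},{"x":0.3,"y":7,"z":-1.5,"ax":0,"ay":0,"az":0,"grip":30},{"x":0.3,"y":13,"z":-1.5,"ax":0,"ay":0,"az":0,"grip":30},{"x":0.3,"y":13,"z":-1.5,"ax":0,"ay":0,"az":0,"grip":25}]'
python3 -m jog '[{"x":0,"y":0,"z":0,"ax":0,"ay":0,"az":0,"grip":16},{"x":0,"y":-0.5,"z":0,"ax":0,"ay":0,"az":0,"grip":5},{"x":0,"y":-1,"z":0,"ax":0,"ay":0,"az":0,"grip":5},{"x":0,"y":-1,"z":0,"ax":0,"ay":0,"az":0,"grip":5}]'
python3 - <<'E'
from h import *
import cv2
go([577,216.8,238],15.8)
i=get_image("scene");cv2.imwrite("pics/s8.png",cv2.resize(i["color"][180:280,340:420,::-1],None,fx=6,fy=6,interpolation=cv2.INTER_CUBIC))
E
```

```text
clock: 4.25
eef_pos: [576.6, 214.4, 223.4]
tool_rot: [-1.571, 0.003, 0.283]
force: [0.4, 0.1, -0.6]
width: 25.4
clock: 4.65
eef_pos: [577.3, 214.6, 225.7]
tool_rot: [-1.571, 0.001, 0.283]
force: [-0.1, 0.1, -3.3]
width: 12.9
at 4.65 [577.26 214.58 225.68] [-90.     0.04  16.22] F [-0.14  0.11 -3.32] w 12.933756555497459
shift [  0.36 -12.32   2.2 ] turn [ 0.    0.01 -0.  ]
```

View pics/s8.png

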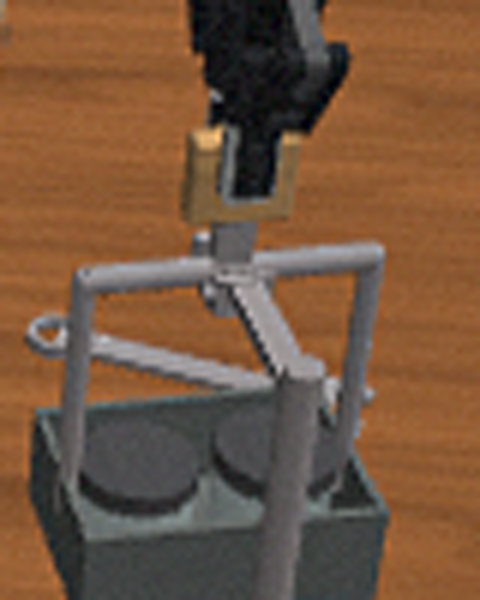

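```bash
python3 -m jog '[{"x":0,"y":-5,"z":0,"ax":0,"ay":0,"az":0,"grip":5},{"x":0,"y":-12,"z":0,"ax":0,"ay":0,"az":0,"grip":5},{"x":0,"y":-22,"z":0,"ax":0,"ay":0,"az":0,"grip":5},{"x":0,"y":-30,"z":0,"ax":0,"ay":0,"az":0,"grip":5},{"x":0,"y":-30,"z":0,"ax":0,"ay":0,"az":0,"grip":5}]'
python3 - <<'E'
from h import *
import cv2
go([577,216.8,238],15.8)
i=get_image("scene");cv2.imwrite("pics/s9.png",cv2.resize(i["color"][160:280,340:420,::-1],None,fx=5,fy=5,interpolation=cv2.INTER_CUBIC))
i=get_image("wrist");cv2.imwrite("pics/w9.png",i["color"][:,:,::-1])
E
```

```text
clock: 5.2
eef_pos: [578.8, 214.9, 258.0]
tool_rot: [-1.57, -0.004, 0.283]
force: [0.4, -0.1, -3.8]
width: 12.9
at 5.2 [578.8  214.88 258.01] [-89.98  -0.21  16.21] F [ 0.39 -0.06 -3.84] w 12.933693657693121
shift [-1.27 20.01  2.34] turn [-0.    0.01  0.  ]
```

View pics/s9.png

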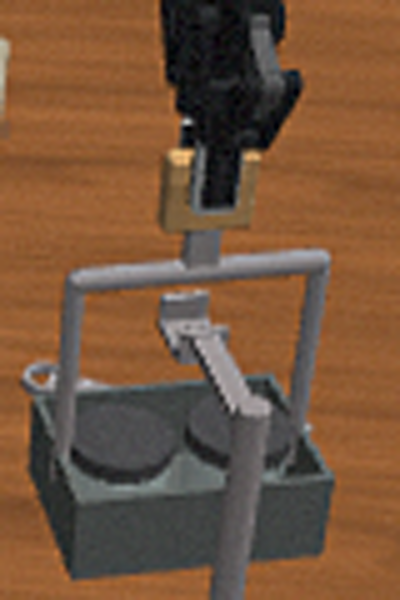

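View pics/w9.png

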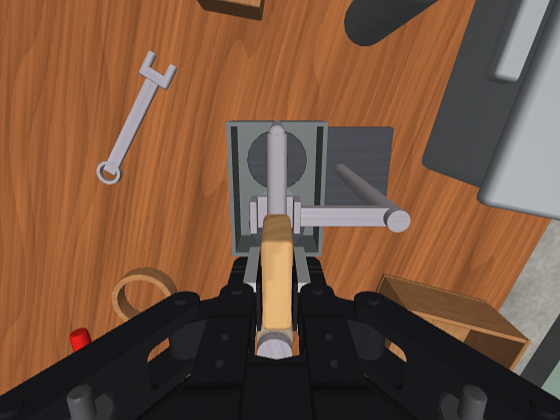

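```bash
python3 -m jog '[{"x":-10,"y":0,"z":0,"ax":0,"ay":0,"az":0,"grip":5},{"x":-30,"y":0,"z":0,"ax":0,"ay":0,"az":0,"grip":5},{"x":-55,"y":0,"z":0,"ax":0,"ay":0,"az":0,"grip":5},{"x":-80,"y":-3,"z":0,"ax":0,"ay":0,"az":0,"grip":5},{"x":-95,"y":-6,"z":0,"ax":0,"ay":0,"az":0,"grip":5}]'
python3 - <<'E'
from h import *
go([470,100,266],12)
go([466,-100,266],6)
E
```

```text
clock: 5.8
eef_pos: [482.9, 187.0, 261.4]
tool_rot: [-1.571, 0.004, 0.283]
force: [0.7, 0.1, -3.4]
width: 13.2
at 5.8 [482.92 186.98 261.44] [-89.99   0.22  16.21] F [ 0.68  0.12 -3.42] w 13.23906823749184
shift [-36.71  -4.44 -79.91] turn [-0.    0.07 -0.  ]
at 5.8 [482.92 186.98 261.44] [-89.99   0.22  16.21] F [ 0.68  0.12 -3.42] w 13.23906823749184
shift [ -96.38   -4.25 -270.85] turn [ 0.    0.18 -0.  ]
```

```bash
python3 -m jog '[{"x":-6,"y":-1,"z":-18,"ax":0,"ay":0.01,"az":0,"grip":5},{"x":-18,"y":-2,"z":-50,"ax":0,"ay":0.03,"az":0,"grip":5},{"x":-30,"y":-4,"z":-85,"ax":0,"ay":0.06,"az":0,"grip":5},{"x":-44,"y":-4,"z":-122,"ax":0,"ay":0.08,"az":0,"grip":5},{"x":-56,"y":-4,"z":-160,"ax":0,"ay":0.1,"az":0,"grip":5}]'
python3 -m jog '[{"x":-10,"y":0,"z":-35,"ax":0,"ay":0.03,"az":0,"grip":5},{"x":-19,"y":0,"z":-70,"ax":0,"ay":0.05,"az":0,"grip":5},{"x":-27,"y":0,"z":-105,"ax":0,"ay":0.07,"az":0,"grip":5},{"x":-32,"y":0,"z":-130,"ax":0,"ay":0.08,"az":0,"grip":5},{"x":-36,"y":0,"z":-150,"ax":0,"ay":0.09,"az":0,"grip":5}]'
python3 - <<'E'
from h import *
go([471,-211,266],3.5)
E
```

```text
clock: 6.3
eef_pos: [476.2, 16.8, 266.0]
tool_rot: [-1.571, 0.0, 0.182]
force: [0.6, -0.3, -4.0]
width: 12.7
clock: 6.8
eef_pos: [468.0, -138.0, 266.0]
tool_rot: [-1.572, 0.0, 0.089]
force: [-0.9, 1.1, -3.7]
width: 12.8
at 6.8 [ 468.   -138.02  265.97] [-90.04   0.02   5.13] F [-0.86  1.12 -3.66] w 12.83042468971533
shift [ -3.54   0.03 -72.96] turn [ 0.    0.03 -0.  ]
```

```bash
python3 -m jog '[{"x":-2,"y":0,"z":-12,"ax":0,"ay":0.01,"az":0,"grip":5},{"x":-2,"y":0,"z":-30,"ax":0,"ay":0.02,"az":0,"grip":5},{"x":-2,"y":0,"z":-50,"ax":0,"ay":0.028,"az":0,"grip":5},{"x":-2,"y":0,"z":-68,"ax":0,"ay":0.028,"az":0,"grip":5},{"x":-2,"y":0,"z":-68,"ax":0,"ay":0.028,"az":0,"grip":5}]'
python3 -m jog '[{"x":0,"y":0,"z":0,"ax":0,"ay":0,"az":0,"grip":5},{"x":0,"y":0,"z":0,"ax":0,"ay":0,"az":0,"grip":5}]'
python3 - <<'E'
from h import *
import cv2
go([471,-211,266],3.5)
i=get_image("wrist");cv2.imwrite("pics/w10.png",i["color"][:,:,::-1]);c=cam(i);np.save("c10.npy",np.array([*c[:3],*c[3].ravel()]))
print(proj(c,[566,-205,212]))
i=get_image("scene");cv2.imwrite("pics/s10.png",cv2.resize(i["color"][160:300,180:280,::-1],None,fx=4.2,fy=4.2,interpolation=cv2.INTER_CUBIC))
i=get_image("top");cv2.imwrite("pics/t10.png",cv2.resize(i["color"][130:270,300:400,::-1],None,fx=4.2,fy=4.2,interpolation=cv2.INTER_CUBIC))
go([471,-211,266],3.5)
E
```

```text
clock: 7.3
eef_pos: [473.0, -206.0, 266.1]
tool_rot: [-1.573, -0.0, 0.061]
force: [-0.2, 1.1, -4.5]
width: 12.7
clock: 7.5
eef_pos: [473.3, -201.7, 265.7]
tool_rot: [-1.569, 0.001, 0.066]
force: [0.4, 0.0, -4.1]
width: 12.9
at 7.5 [ 473.27 -201.7   265.71] [-89.92   0.04   3.8 ] F [ 0.36  0.03 -4.1 ] w 12.858358122336263
shift [-2.88 -0.3  -9.12] turn [-0.    0.01 -0.  ]
[404.92 232.84]
at 7.65 [ 473.54 -202.08  265.95] [-89.96   0.     3.81] F [-0.05 -1.45 -4.18] w 12.525596486131443
shift [-3.13 -0.05 -8.73] turn [-0.    0.01 -0.  ]
```

View pics/w10.png

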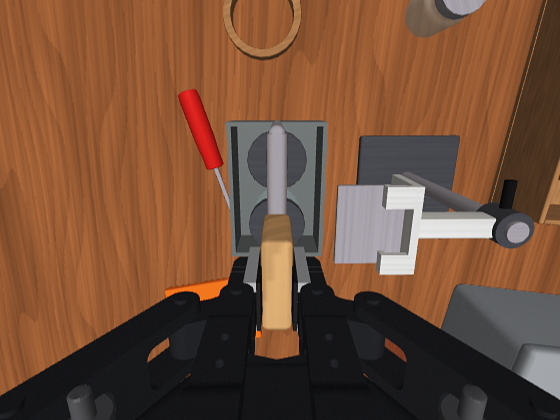

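View pics/s10.png

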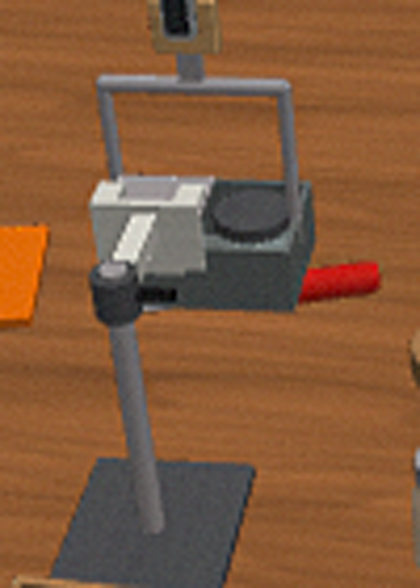

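View pics/t10.png

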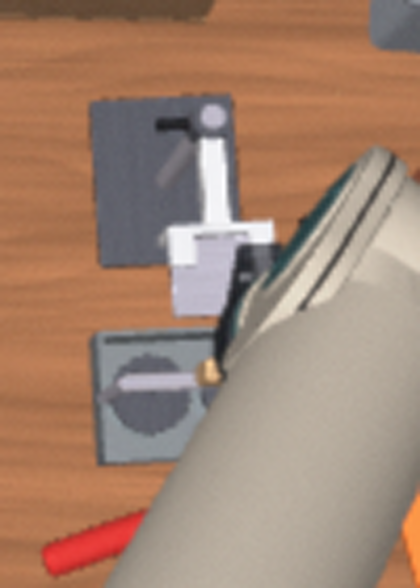

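Run:
```python
import cv2
a=cv2.imread("pics/w10.png")
cv2.imwrite("pics/w10z.png",cv2.resize(a[150:290,320:540],None,fx=3.6,fy=3.6,interpolation=cv2.INTER_CUBIC))
cv2.imwrite("pics/w10y.png",cv2.resize(a[110:350,220:340],None,fx=2.5,fy=2.5,interpolation=cv2.INTER_CUBIC))
```

```text
(no output)
```

View pics/w10z.png

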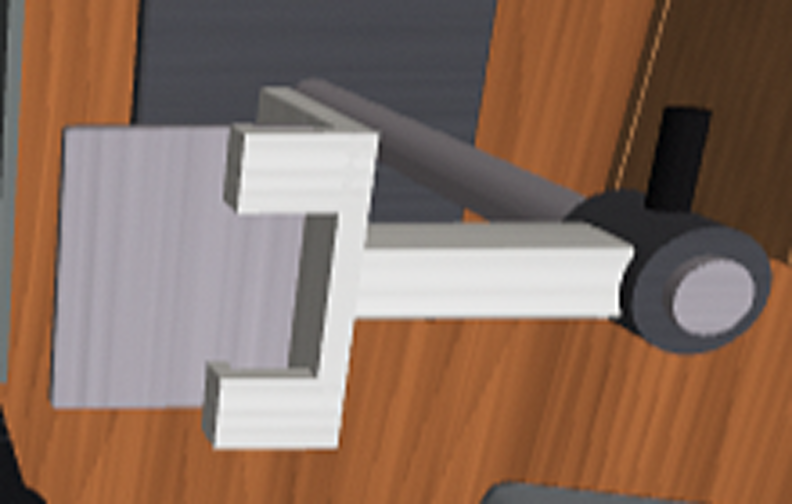

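View pics/w10y.png

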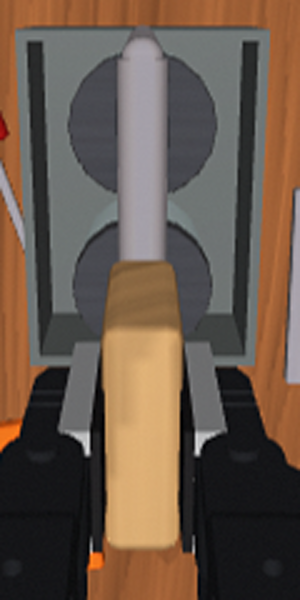

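```bash
cat > fit.py <<'E'
from h import *
from scipy.optimize import least_squares
def fit(c,M,px,x0=(566,-205,198,3.5),fixc=None):
    M=np.array(M,float);px=np.array(px,float)
    def w(p):
        a=np.radians(p[3]);R=np.array([[np.cos(a),-np.sin(a)],[np.sin(a),np.cos(a)]])
        X=M[:,:2]@R.T+[p[0],p[1]]; return np.c_[X,M[:,2]+p[2]]
    def r(p): return (np.array([proj(c,q) for q in w(p)])-px).ravel()
    s=least_squares(r,x0,loss="soft_l1"); return s.x,np.sqrt(np.diag(np.linalg.inv(s.jac.T@s.jac))),r(s.x).reshape(-1,2)
E
python3 - <<'E'
from fit import *
a=np.load("c10.npy");c=(*a[:3],a[3:].reshape(4,4))
M=[(-12,34,14),(-12,18,14),(-12,-18,14),(-12,-34,14),(14,34,14),(14,-34,14),(-12,34,5),(-12,18,5),(-12,-18,5),(-12,-34,5),(-44,32,0),(-44,-32,0)]
z=np.array([(242,131),(240,212),(218,375),(214,448),(379,135),(338,449),(232,123),(226,200),(207,362),(205,437),(66,128),(53,408)],float)
px=z/3.6+[320,150]-.4
for q in fit(c,M,px): print(q)
p=np.array([142,45])/2.5+[220,110]-.4; print("bar+y end",atz(c,*p,240),atz(c,*p,235))
for u,v in ((107,330),(180,330),(107,548),(180,548)): print(atz(c,u/2.5+220-.4,v/2.5+110-.4,306))
E
```

```text
[ 562.56 -205.    197.38    4.05]
[0.67 0.6  1.63 0.43]
[[ 1.18  0.72]
 [-0.48  0.17]
 [ 0.96  1.11]
 [ 0.12  0.07]
 [ 0.49 -0.55]
 [-0.05 -0.34]
 [-0.32  0.12]
 [-0.7  -0.09]
 [ 0.25 -0.39]
 [-1.   -2.56]
 [ 0.13  0.08]
 [-0.46  0.4 ]]
bar+y end [ 467.93 -136.    240.  ] [ 467.94 -136.21  235.  ]
[ 465.08 -178.2   306.  ]
[ 476.87 -177.41  306.  ]
[ 467.31 -219.92  306.  ]
[ 480.22 -219.06  306.  ]
```

```bash
python3 -m jog '[{"x":0,"y":5,"z":-2,"ax":0,"ay":0,"az":0,"grip":5},{"x":0,"y":14,"z":-4,"ax":0,"ay":0,"az":0,"grip":5},{"x":0,"y":22,"z":-6,"ax":0,"ay":0,"az":0,"grip":5},{"x":0,"y":24,"z":-7,"ax":0,"ay":0,"az":0,"grip":5},{"x":0,"y":24,"z":-7,"ax":0,"ay":0,"az":0,"grip":5}]'
python3 - <<'E'
from h import *
import cv2
go([538.6,-206.8,242],3.8)
E
```

```text
clock: 8.15
eef_pos: [473.5, -210.2, 241.2]
tool_rot: [-1.57, 0.001, 0.064]
force: [0.1, -0.6, -4.2]
width: 12.6
at 8.15 [ 473.48 -210.24  241.25] [-89.98   0.08   3.69] F [ 0.07 -0.62 -4.17] w 12.632966429407487
shift [65.21 -0.85 -0.76] turn [-0. -0. -0.]
```

```bash
python3 -m jog '[{"x":10,"y":-1,"z":-1,"ax":0,"ay":0,"az":0,"grip":5},{"x":28,"y":-1,"z":-1,"ax":0,"ay":0,"az":0,"grip":5},{"x":46,"y":-1,"z":-1,"ax":0,"ay":0,"az":0,"grip":5},{"x":60,"y":-1,"z":-1,"ax":0,"ay":0,"az":0,"grip":5},{"x":65,"y":-1,"z":-1,"ax":0,"ay":0,"az":0,"grip":5}]'
python3 -m jog '[{"x":0,"y":0,"z":0,"ax":0,"ay":0,"az":0,"grip":5},{"x":0,"y":0,"z":0,"ax":0,"ay":0,"az":0,"grip":5}]'
python3 - <<'E'
from h import *
import cv2
i=get_image("wrist");cv2.imwrite("pics/w11.png",i["color"][:,:,::-1]);c=cam(i);np.save("c11.npy",np.array([*c[:3],*c[3].ravel()]))
i=get_image("scene");cv2.imwrite("pics/s11.png",cv2.resize(i["color"][160:300,180:280,::-1],None,fx=4.2,fy=4.2,interpolation=cv2.INTER_CUBIC))
go([538.6,-206.8,242],3.8)
E
```

```text
clock: 8.65
eef_pos: [541.5, -206.3, 243.1]
tool_rot: [-1.571, -0.002, 0.067]
force: [-0.2, 0.5, -3.6]
width: 13.2
clock: 8.85
eef_pos: [538.2, -207.1, 242.9]
tool_rot: [-1.571, 0.001, 0.065]
force: [0.8, 0.1, -4.1]
width: 13.2
at 8.95 [ 538.03 -207.14  243.08] [-89.99   0.03   3.67] F [-0.45 -0.46 -3.91] w 12.699884573184223
shift [0.59 1.08 0.3 ] turn [-0. -0. -0.]
```

View pics/w11.png

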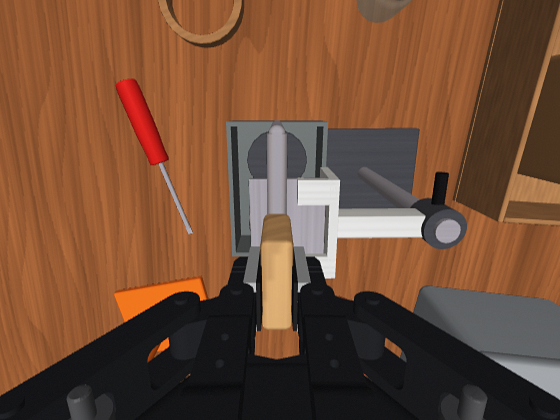

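View pics/s11.png

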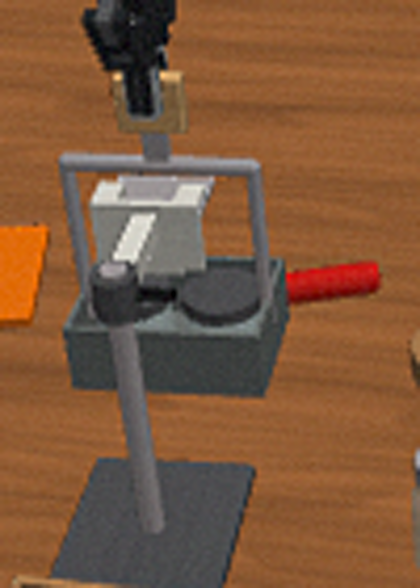

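```bash
python3 -m jog '[{"x":0,"y":4,"z":0,"ax":0,"ay":0,"az":0,"grip":5},{"x":0,"y":8,"z":0,"ax":0,"ay":0,"az":0,"grip":5},{"x":0,"y":8,"z":0,"ax":0,"ay":0,"az":0,"grip":5}]'
python3 -m jog '[{"x":0,"y":1.5,"z":0,"ax":0,"ay":0,"az":0,"grip":5},{"x":0,"y":3,"z":0,"ax":0,"ay":0,"az":0,"grip":5}]'
```

```text
clock: 9.25
eef_pos: [538.2, -206.5, 234.2]
tool_rot: [-1.57, 0.001, 0.065]
force: [-0.5, 0.3, -3.2]
width: 13.1
clock: 9.45
eef_pos: [538.9, -206.9, 232.0]
tool_rot: [-1.571, -0.0, 0.065]
force: [0.7, 0.3, -3.3]
width: 12.9
```

```bash
python3 -m jog '[{"x":0,"y":1,"z":0,"ax":0,"ay":0,"az":0,"grip":5},{"x":0,"y":2,"z":0,"ax":0,"ay":0,"az":0,"grip":5}]'
```

```text
clock: 9.65
eef_pos: [538.9, -206.9, 229.9]
tool_rot: [-1.571, -0.0, 0.065]
force: [0.2, 0.0, -3.4]
width: 13.1
```

```bash
python3 -m jog '[{"x":0,"y":1,"z":0,"ax":0,"ay":0,"az":0,"grip":5},{"x":0,"y":1,"z":0,"ax":0,"ay":0,"az":0,"grip":5}]'
python3 -m jog '[{"x":0,"y":1,"z":0,"ax":0,"ay":0,"az":0,"grip":5},{"x":0,"y":1,"z":0,"ax":0,"ay":0,"az":0,"grip":5}]'
python3 -m jog '[{"x":0,"y":1,"z":0,"ax":0,"ay":0,"az":0,"grip":5},{"x":0,"y":1,"z":0,"ax":0,"ay":0,"az":0,"grip":5}]'
```

```text
clock: 9.85
eef_pos: [538.9, -206.9, 229.4]
tool_rot: [-1.571, -0.0, 0.065]
force: [-0.8, 0.8, 0.8]
width: 13.3
clock: 10.05
eef_pos: [538.9, -206.9, 228.4]
tool_rot: [-1.571, -0.0, 0.065]
force: [-2.0, 1.2, 2.3]
width: 12.7
clock: 10.25
eef_pos: [539.0, -206.9, 227.2]
tool_rot: [-1.571, -0.0, 0.065]
force: [-2.1, 1.0, 2.4]
width: 12.9
```

```bash
python3 -m jog '[{"x":0,"y":1,"z":0,"ax":0,"ay":0,"az":0,"grip":5},{"x":0,"y":2,"z":0,"ax":0,"ay":0,"az":0,"grip":5},{"x":0,"y":3,"z":0,"ax":0,"ay":0,"az":0,"grip":5},{"x":0,"y":4,"z":0,"ax":0,"ay":0,"az":0,"grip":5},{"x":0,"y":4,"z":0,"ax":0,"ay":0,"az":0,"grip":5}]'
python3 -m jog '[{"x":0,"y":1,"z":0,"ax":0,"ay":0,"az":0,"grip":5},{"x":0,"y":2,"z":0,"ax":0,"ay":0,"az":0,"grip":5},{"x":0,"y":3,"z":0,"ax":0,"ay":0,"az":0,"grip":5},{"x":0,"y":3,"z":0,"ax":0,"ay":0,"az":0,"grip":5}]'
```

```text
clock: 10.75
eef_pos: [539.0, -206.9, 223.3]
tool_rot: [-1.571, -0.0, 0.065]
force: [-1.9, 1.2, 7.1]
width: 12.9
clock: 11.15
eef_pos: [539.0, -207.0, 220.7]
tool_rot: [-1.571, -0.001, 0.065]
force: [-2.9, 1.9, 10.1]
width: 12.9
```

```bash
python3 -m jog '[{"x":0,"y":1.2,"z":0,"ax":0,"ay":0,"az":0,"grip":5},{"x":0,"y":1.2,"z":0,"ax":0,"ay":0,"az":0,"grip":5}]'
python3 - <<'E'
from h import *
import cv2
i=get_image("wrist");cv2.imwrite("pics/w12.png",cv2.resize(i["color"][100:280,220:400,::-1],None,fx=3.3,fy=3.3));
i=get_image("scene");cv2.imwrite("pics/s12.png",cv2.resize(i["color"][170:270,180:270,::-1],None,fx=6,fy=6,interpolation=cv2.INTER_CUBIC))
go([564.5,-205,219.5],3.7)
E
```

```text
clock: 11.35
eef_pos: [539.0, -207.0, 219.7]
tool_rot: [-1.571, -0.001, 0.065]
force: [-3.5, 2.3, 10.4]
width: 12.7
at 11.45 [ 539.04 -206.97  219.78] [-90.    -0.05   3.73] F [-3.31  2.1   9.98] w 12.827753852446492
shift [25.53  0.31  0.32] turn [-0.  0.  0.]
```

View pics/w12.png

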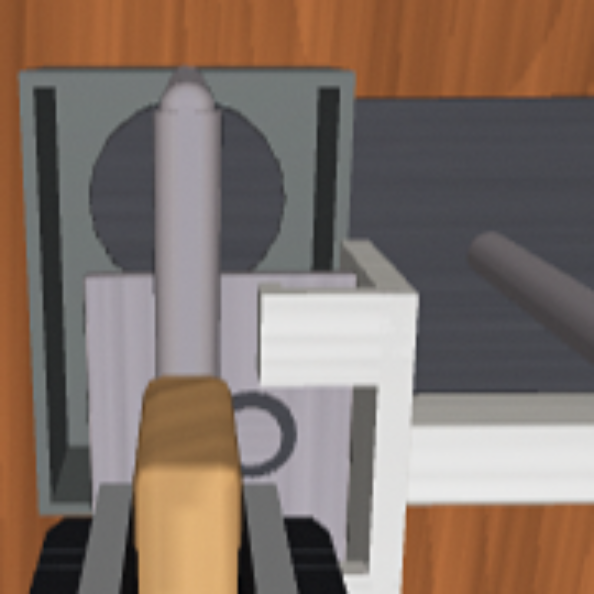

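View pics/s12.png

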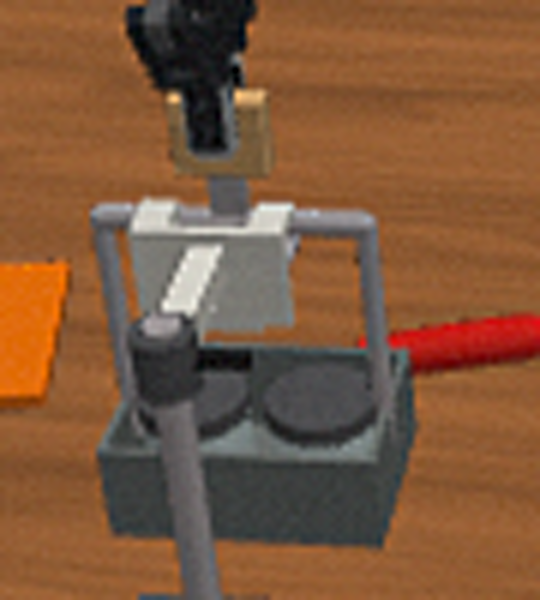

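```bash
python3 -m jog '[{"x":3,"y":0.3,"z":0,"ax":0,"ay":0,"az":0,"grip":5},{"x":6,"y":0.5,"z":0,"ax":0,"ay":0,"az":0,"grip":5},{"x":9,"y":0.5,"z":0,"ax":0,"ay":0,"az":0,"grip":5}]'
python3 -m jog '[{"x":3,"y":0,"z":0,"ax":0,"ay":0,"az":0,"grip":5},{"x":6,"y":0,"z":0,"ax":0,"ay":0,"az":0,"grip":5}]'
```

```text
clock: 11.75
eef_pos: [543.6, -207.2, 218.4]
tool_rot: [-1.57, 0.008, 0.064]
force: [-10.5, 0.4, 11.6]
width: 13.1
clock: 11.95
eef_pos: [549.4, -207.2, 218.4]
tool_rot: [-1.57, 0.008, 0.063]
force: [-10.4, -0.0, 10.6]
width: 12.7
```

Run:
```python
from h import *
import cv2
i=get_image("wrist");cv2.imwrite("pics/w13.png",cv2.resize(i["color"][100:280,220:400,::-1],None,fx=3.3,fy=3.3));
i=get_image("scene");cv2.imwrite("pics/s13.png",cv2.resize(i["color"][170:270,180:270,::-1],None,fx=6,fy=6,interpolation=cv2.INTER_CUBIC))
go([564.5,-205,219.5],3.7)
```

```text
at 12.05 [ 549.98 -207.24  218.44] [-89.98   0.4    3.64] F [-10.24   0.54  12.69] w 13.116416479251958
shift [14.63 -1.17  1.31] turn [-0.   -0.   -0.01]
```

View pics/w13.png

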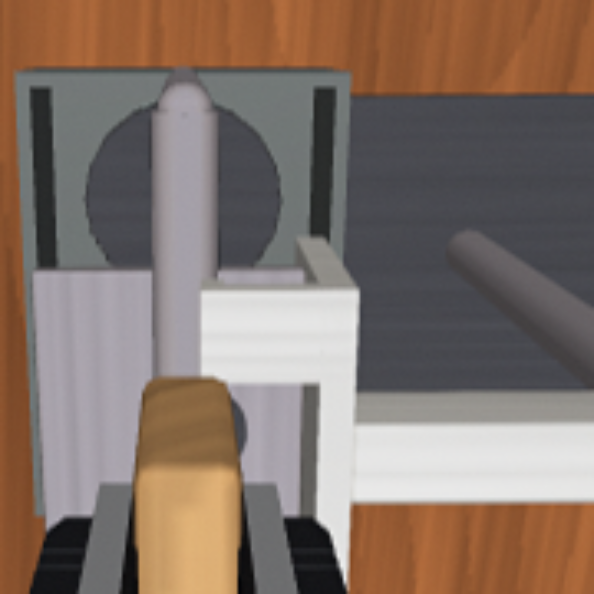

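View pics/s13.png

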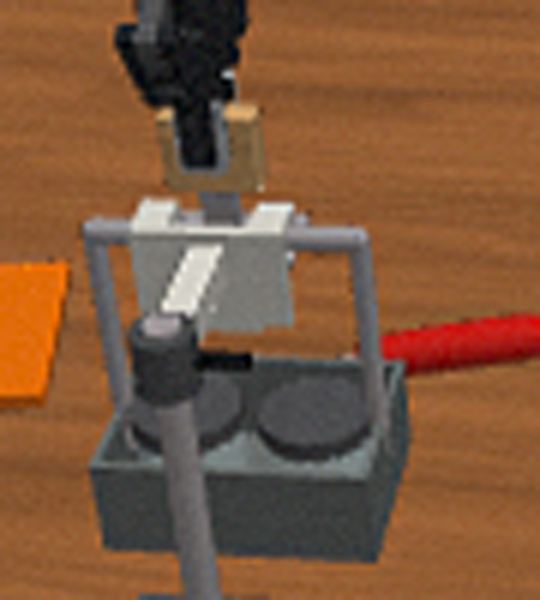

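```bash
python3 -m jog '[{"x":2.5,"y":-0.5,"z":0,"ax":0,"ay":0,"az":0,"grip":5},{"x":5,"y":-0.5,"z":0,"ax":0,"ay":0,"az":0,"grip":5},{"x":7.5,"y":-0.5,"z":0,"ax":0,"ay":0,"az":0,"grip":5}]'
python3 -m jog '[{"x":2,"y":0,"z":0,"ax":0,"ay":0,"az":0,"grip":5},{"x":4,"y":0,"z":0,"ax":0,"ay":0,"az":0,"grip":5}]'
```

```text
clock: 12.35
eef_pos: [556.9, -207.0, 218.9]
tool_rot: [-1.571, 0.008, 0.063]
force: [-10.5, -0.1, 10.5]
width: 12.8
clock: 12.55
eef_pos: [560.9, -206.9, 218.9]
tool_rot: [-1.571, 0.008, 0.063]
force: [-10.7, -0.5, 11.3]
width: 12.8
```

```bash
python3 -m jog '[{"x":1.5,"y":0,"z":0,"ax":0,"ay":0,"az":0,"grip":5},{"x":3,"y":0,"z":0,"ax":0,"ay":0,"az":0,"grip":5}]'
python3 - <<'E'
from h import *
import cv2
i=get_image("wrist");cv2.imwrite("pics/w14.png",cv2.resize(i["color"][100:280,220:400,::-1],None,fx=3.3,fy=3.3));
go([564.5,-205,219.5],3.7)
E
```

```text
clock: 12.75
eef_pos: [564.0, -206.7, 219.0]
tool_rot: [-1.571, 0.008, 0.063]
force: [-10.4, -0.7, 10.5]
width: 13.1
at 12.8 [ 564.3  -206.71  218.97] [-90.01   0.41   3.62] F [-9.49 -0.38 10.13] w 12.965204825718835
shift [ 0.3  -0.53  1.69] turn [ 0.   -0.   -0.01]
```

View pics/w14.png

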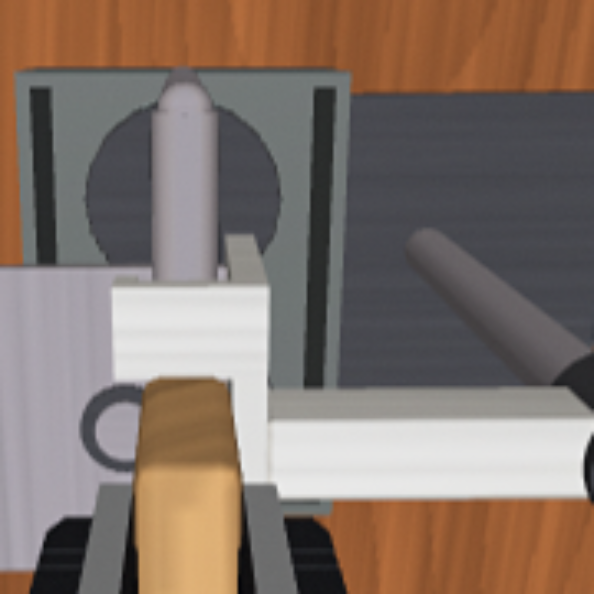

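```bash
python3 -m jog '[{"x":-2,"y":0,"z":0,"ax":0,"ay":0,"az":0,"grip":5},{"x":-3.5,"y":-1,"z":0,"ax":0,"ay":0,"az":0,"grip":5},{"x":-3.5,"y":-2,"z":0,"ax":0,"ay":0,"az":0,"grip":5}]'
python3 -m jog '[{"x":0,"y":-1,"z":0,"ax":0,"ay":0,"az":0,"grip":5},{"x":0,"y":-2,"z":0,"ax":0,"ay":0,"az":0,"grip":5},{"x":0,"y":-3,"z":0,"ax":0,"ay":0,"az":0,"grip":5}]'
```

```text
clock: 13.1
eef_pos: [563.7, -206.7, 221.7]
tool_rot: [-1.572, 0.001, 0.064]
force: [-4.3, -0.3, 8.7]
width: 12.6
clock: 13.4
eef_pos: [563.7, -206.7, 224.2]
tool_rot: [-1.572, 0.001, 0.064]
force: [-2.8, -0.8, 5.0]
width: 13.0
```

```bash
python3 -m jog '[{"x":0,"y":-0.5,"z":0,"ax":0,"ay":0,"az":0,"grip":5},{"x":0,"y":-1,"z":0,"ax":0,"ay":0,"az":0,"grip":5}]'
python3 -m jog '[{"x":0.7,"y":-0.5,"z":0,"ax":0,"ay":0,"az":0,"grip":5},{"x":0.7,"y":-1,"z":0,"ax":0,"ay":0,"az":0,"grip":5}]'
```

```text
clock: 13.6
eef_pos: [563.7, -206.7, 225.0]
tool_rot: [-1.572, 0.002, 0.064]
force: [-4.2, -0.7, 5.1]
width: 12.8
clock: 13.8
eef_pos: [563.8, -206.7, 225.7]
tool_rot: [-1.572, 0.003, 0.064]
force: [-4.9, -1.6, 4.0]
width: 12.8
```

```bash
python3 -m jog '[{"x":-1,"y":-0.5,"z":0,"ax":0,"ay":0,"az":0,"grip":5},{"x":-1,"y":-1.2,"z":0,"ax":0,"ay":0,"az":0,"grip":5},{"x":-1,"y":-1.2,"z":0,"ax":0,"ay":0,"az":0,"grip":5}]'
python3 - <<'E'
from h import *
import cv2
i=get_image("wrist");cv2.imwrite("pics/w15.png",cv2.resize(i["color"][100:280,220:400,::-1],None,fx=3.3,fy=3.3));
i=get_image("scene");cv2.imwrite("pics/s15.png",cv2.resize(i["color"][170:270,180:270,::-1],None,fx=6,fy=6,interpolation=cv2.INTER_CUBIC))
go([564.5,-205,219.5],3.7)
E
```

```text
clock: 14.1
eef_pos: [563.7, -206.6, 226.6]
tool_rot: [-1.572, 0.001, 0.064]
force: [-4.6, -3.7, 1.2]
width: 13.1
at 14.2 [ 563.69 -206.54  226.6 ] [-90.09   0.09   3.67] F [-2.97 -3.95  1.08] w 12.65521159463928
shift [0.92 7.1  1.5 ] turn [ 0. -0. -0.]
```

View pics/w15.png

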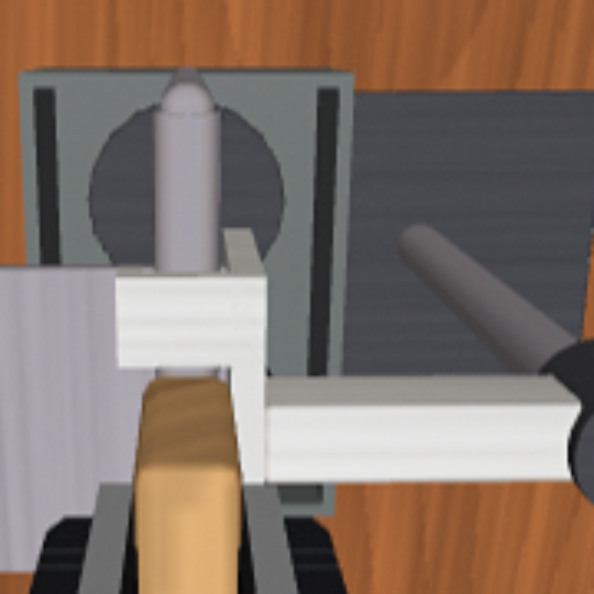

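View pics/s15.png

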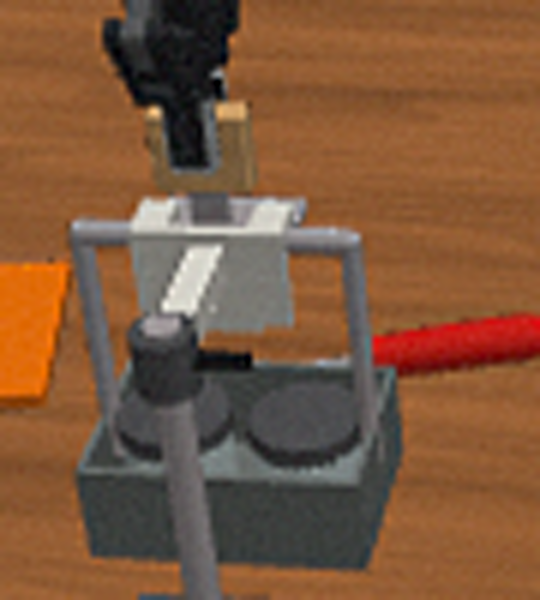

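```bash
python3 -m jog '[{"x":-1,"y":-0.2,"z":-1,"ax":0,"ay":0,"az":0,"grip":5},{"x":-1.5,"y":-0.3,"z":-1.5,"ax":0,"ay":0,"az":0,"grip":5}]'
```

```text
clock: 14.4
eef_pos: [563.5, -206.6, 226.7]
tool_rot: [-1.571, -0.0, 0.065]
force: [-0.8, -1.5, -4.0]
width: 12.5
```

```bash
python3 -m jog '[{"x":0,"y":0.3,"z":0,"ax":0,"ay":0,"az":0,"grip":14},{"x":0,"y":0.3,"z":0,"ax":0,"ay":0,"az":0,"grip":18},{"x":0,"y":0.3,"z":0,"ax":0,"ay":0,"az":0,"grip":26},{"x":0,"y":0.3,"z":0,"ax":0,"ay":0,"az":0,"grip":32},{"x":0,"y":0.3,"z":0,"ax":0,"ay":0,"az":0,"grip":36}]'
python3 - <<'E'
from h import *
import cv2
i=get_image("wrist");cv2.imwrite("pics/w16.png",cv2.resize(i["color"][100:340,200:400,::-1],None,fx=2.5,fy=2.5));
i=get_image("scene");cv2.imwrite("pics/s16.png",cv2.resize(i["color"][170:270,180:270,::-1],None,fx=6,fy=6,interpolation=cv2.INTER_CUBIC))
go([564.5,-205,300],3.7)
E
```

```text
clock: 14.9
eef_pos: [563.5, -206.4, 227.2]
tool_rot: [-1.571, -0.001, 0.065]
force: [-0.4, 0.3, 0.1]
width: 36.3
at 15.0 [ 563.25 -206.59  227.1 ] [-89.99  -0.02   3.73] F [-0.66 -0.12 -1.25] w 36.082498640427495
shift [  1.37 -72.9    1.52] turn [-0.  0.  0.]
```

View pics/w16.png

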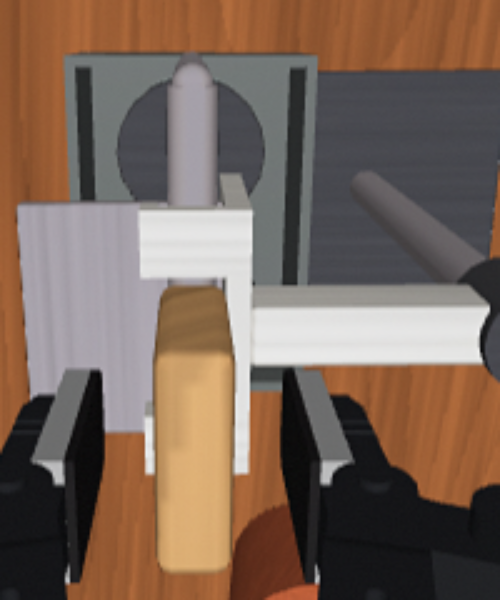

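View pics/s16.png

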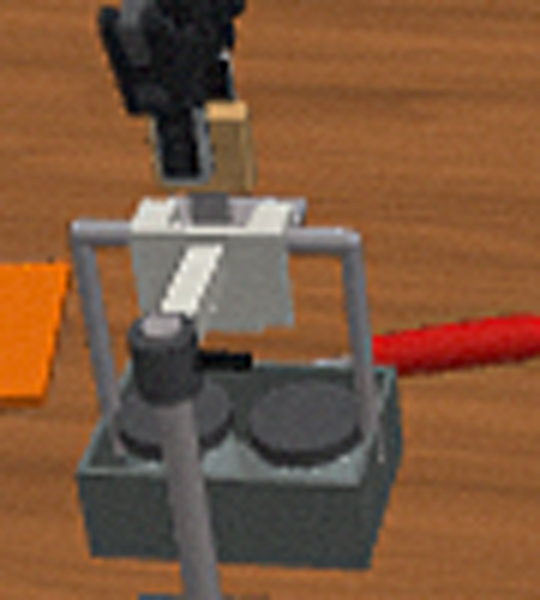

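Released cleanly; the basket did not move. Rise straight up and check.

```bash
python3 -m jog '[{"x":0,"y":-15,"z":0,"ax":0,"ay":0,"az":0,"grip":38},{"x":0,"y":-45,"z":0,"ax":0,"ay":0,"az":0,"grip":38},{"x":0,"y":-85,"z":0,"ax":0,"ay":0,"az":0,"grip":38},{"x":0,"y":-110,"z":0,"ax":0,"ay":0,"az":0,"grip":38},{"x":0,"y":-120,"z":0,"ax":0,"ay":0,"az":0,"grip":38}]'
python3 -m jog '[{"x":0,"y":0,"z":0,"ax":0,"ay":0,"az":0,"grip":38},{"x":0,"y":0,"z":0,"ax":0,"ay":0,"az":0,"grip":38},{"x":0,"y":0,"z":0,"ax":0,"ay":0,"az":0,"grip":38}]'
python3 - <<'E'
from h import *
import cv2
i=get_image("wrist");cv2.imwrite("pics/w17.png",i["color"][:,:,::-1]);
i=get_image("scene");cv2.imwrite("pics/s17.png",i["color"][:,:,::-1])
cv2.imwrite("pics/s17z.png",cv2.resize(i["color"][170:270,180:270,::-1],None,fx=6,fy=6,interpolation=cv2.INTER_CUBIC))
go([564.5,-205,300],3.7)
E
```

```text
clock: 15.5
eef_pos: [564.2, -207.5, 349.9]
tool_rot: [-1.573, -0.005, 0.065]
force: [0.1, 0.4, 0.3]
width: 37.6
clock: 15.8
eef_pos: [562.3, -206.2, 345.1]
tool_rot: [-1.569, 0.003, 0.065]
force: [0.1, 0.6, -1.2]
width: 38.2
at 15.9 [ 562.57 -206.44  345.54] [-89.95   0.14   3.72] F [-0.26 -0.61 -0.28] w 38.030553616428236
shift [ 2.13 45.54  1.27] turn [-0.  0. -0.]
```

View pics/w17.png

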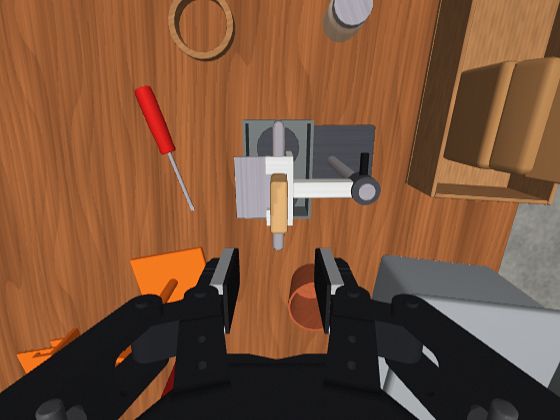

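View pics/s17.png

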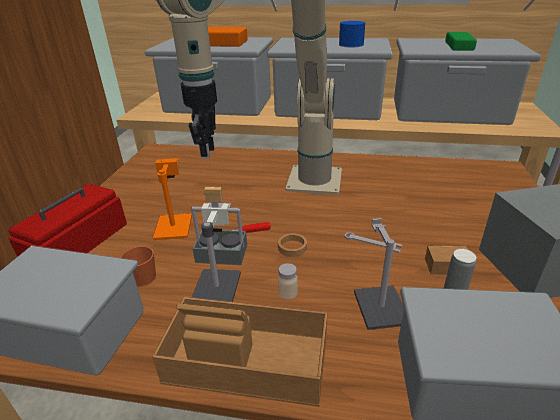

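View pics/s17z.png

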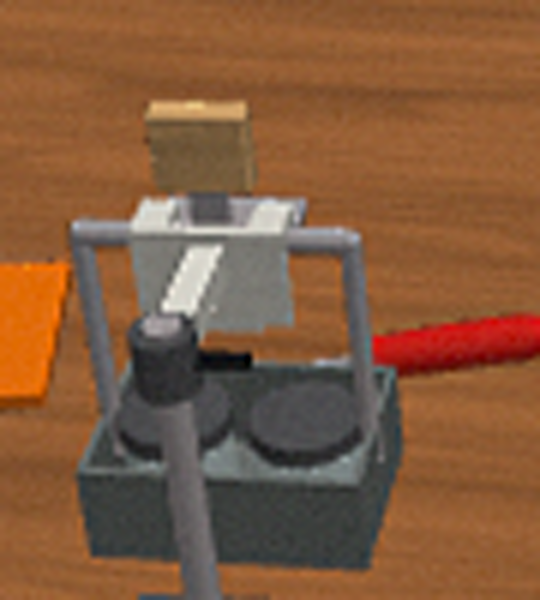

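The basket hangs level on the locking hook, with its bar behind the noses and under the lips. The gripper is clear and the other things look unmoved, so I'm handing in.

```bash
python3 -c "
from cell import *
print(finish_job(), read_state()['clock'])"
```

```text
the job is handed in; nothing more can be done
the job is handed in; nothing more can be done
```

The basket is now on the locking hook. I took it off the open hook by its wooden grip and felt the cradle at about 198 mm above the bench. I pressed it down about 10 mm, slid the bar back under the noses, and let it rise against the lips. Then I let go and backed off, handing in at about 16 s.

**Last checks:**
- **Seating:** the bar sits within about 0.5 mm of the seat in x. Its height at the lips matched the home position to about 0.1 mm.
- **After release:** the last pictures show the basket hanging level and not moved by letting go. The gripper was about 120 mm above it, with its force reading near zero. The other things looked unmoved.
- **Hook load:** the highest I saw was about 19 N, worked out from readings taken between moves and counting sideways friction of about 10 N. The limit is 28 N.

**Disagreements:**
- **Gripper depth:** the fingertips sat about 25 mm farther back than the tool description implies. My first grip was too shallow, so I opened, went 13 mm lower and gripped again before lifting.
- **Camera positions:** the top and wrist cameras differed by 3 to 5 mm in x. I relied on positions relative to the gripper, and on force.
- **Cradle joint:** it was never read directly. Its travel comes from force and height.

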